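Gauge a guide bushing with a go/no-go plug gauge

TASK

Check the brass bushing in the blue housing with the plug gauge: push its go end (green band) fully home until the collar lies against the bushing, feeling for the hole and never forcing it, and draw it out again. Then press the flat no-go end (red band) squarely against the mouth of the bore with a light steady push of about 10 N for a second to confirm that it will not enter. Finally lay the gauge back in its black cradle, let go of it, and leave the other things alone.

Things in the scene. Friction and masses are not known exactly. Their poses are not given: they have to be found in the camera images.
- gauge_mid (a point): middle of the round handle of the steel plug gauge (about 0.25 kg, lying level in its cradle), on its axis; x along the axis towards the go end. Handle 26 mm diameter, 72 mm long, to be grasped across its middle; beyond each end of the handle a steel collar, 36 mm diameter, 4 mm thick (36 to 40 mm from the middle). Green band by the go end, red band by the no-go end.
- gauge: the whole plug gauge, 130 mm long; same origin and axes as gauge_mid
- go_collar (a point): on the gauge's axis, outer face of the collar at the go end (40 mm from the middle towards +x); it lies against the bushing's face when the go end is fully home
- go_tip (a point): on the gauge's axis, tip of the go end (70 mm from the middle, +x). The go end is 23 mm in diameter and 30 mm long from its collar, its last 3 mm tapering to 21 mm diameter at the tip
- nogo_face (a point): on the gauge's axis, flat outer face of the no-go end (60 mm from the middle, -x). The no-go end is 27 mm in diameter, 20 mm long from its collar
- housing: blue housing fixed to the table, origin on the table under its centre, y along the level bore (x crosswise, z up). Foot 116 x 46 x 12 mm; upright block 72 (x) x 30 (y) mm, 84 mm high, small brass plug on top to 89 mm. It carries a fixed brass bushing, 48 mm outside diameter, 34 mm long (faces at y = -17 and +17 mm), with a straight through bore of 24.5 mm diameter
- mouth_right (a point): nominal centre of the mouth on the housing's -y face (robot's right), 50 mm above the table; axes as the housing. The bushing is eccentric: its true bore is parallel to this axis but always 3 mm off it, in a direction (anywhere round the x-z plane) that the listed points do not show: find it by feel. Either mouth may be used for either end of the gauge
- mouth_left (a point): nominal centre of the mouth on the housing's +y face (robot's left), 50 mm above the table; axes as the housing. The true bore is off by the same 3 mm in the same direction as at the other mouth
- cradle_seat (a point): middle of the gauge's axis when it lies in the black cradle fixed to the table (base 90 x 56 mm), 45 mm above the table; x along the axis. Two V supports, 8 mm thick, 24 to 32 mm on either side of the middle, hold the handle between its collars (4 mm end play each way); their tips are 45 mm high, 45 mm apart over all; the 48 mm between them is free for fingers
- red_roll: bystander: small roll with a red top, 53 mm across, 29 mm high
- green_roll: bystander: small roll with a green top, 63 mm across, 29 mm high
- cards: bystander: stack of grey cards, 65 x 90 x 21 mm
- caliper: bystander: caliper, 57 x 185 x 15 mm, lying flat
- fruit: bystander: one orange loquat fruit, 39 x 66 x 40 mm
Things that resemble listed ones, but are neither listed nor needed, are in the scene too. There is more than one size of the gauge; the job needs the larger.

How it is judged (in metres and radians):
On the way, in this order (a step that is already met when the one before it is completed fails the run):
1. the go end is fully home: its collar lies against a face of the bushing, gauge in line with the bore ((distance between go_collar and mouth_right below 0.0055 m or distance between go_collar and mouth_left below 0.0055 m) and ((y of go_collar in the frame of mouth_right above -0.002 m and y of go_tip in the frame of mouth_right above 0.026 m) or (y of go_collar in the frame of mouth_left below 0.002 m and y of go_tip in the frame of mouth_left below -0.026 m)) and angle between the x axis of gauge and the y axis of housing, either way round below 0.08 rad), for 0.2 s.
2. the flat no-go end is pressed squarely against a mouth of the bore with 4 to 20 N for 0.5 s and does not enter ((distance between nogo_face and mouth_right below 0.0055 m or distance between nogo_face and mouth_left below 0.0055 m) and angle between the x axis of gauge and the y axis of housing, either way round below 0.12 rad and contact force between gauge and housing between 4 and 20 N), for 0.5 s.
At the end, for the whole second after the job is handed in: after both checks the gauge lies at rest in its cradle, either way round, its middle within 7 mm of the seat point and its axis within 0.08 rad of the cradle's, released (distance between gauge_mid and cradle_seat below 0.007 m and angle between the x axis of gauge and the x axis of cradle_seat, either way round below 0.08 rad and linear speed of gauge below 0.02 m/s); the robot touches nothing.
It fails at once if the gauge is pressed on the bushing or its housing with more than 30 N (contact force between gauge and housing above 30 N).
It fails at once if a bystander is moved by more than 20 mm (distance of any of red_roll, green_roll, cards, caliper, fruit from where it was at the start of the episode above 0.02 m).
It also fails if it takes over 70 s, if anything falls off the work surface, if the arm or the gripper's body presses on something with over 40 N, if the wrist force passes 120 N, or if a joint passes its speed limit or range.

ROBOT

A 6-joint arm with a two-finger parallel gripper is mounted at the origin on a cart in front of the work surface, level with it; the furniture and walls round the work are solid. World frame = base frame: x ahead of the robot, y to its left, z up, the work surface at z = 0. Lengths are in mm, angles in rad, forces in N, time in s.
With the tool pointing down it reaches from about 200 to 875 mm from the base axis. Payload 3.4 kg.
Tool frame: the origin (TCP) lies at the very end of the fingers, on their centre line; the grasp point (between the pads) lies 19 mm behind it; z points along the fingers, y is the line along which they close (so a half turn about z gives the same grasp; the last joint's range is limited). The gripper opens to 94 mm and grips with 3 to 60 N. Pads are 16 mm wide; open, the fingers measure 119 mm over their backs; the gripper's body (75 mm by 177 mm) begins 78 mm behind the grasp point.
Start: joints at [0.99, 0.276, 1.505, -0, 1.361, -0.121], TCP at [255.189, 515.309, 205.493] pointing down, gripper open.
Joint ranges: [-2.89, 2.89], [-0.75, 2.08], [0.22, 2.7], [-1.18, 4.32], [0.11, 2.71], [-2.7, 2.7]. Speed limits (rad/s): [2.57, 2.57, 3.14, 3.14, 3.14, 3.14].

INTERFACE

Orientations are given as a unit quaternion [w, x, y, z].
In Python, from bench import sensors, eyes, finish_job gives the robot as it stands.
- The arm moves only by the tool send_rows, never from a script. Its argument "plan" is a list of rows, each a list of 3 entries, a list of its own where there are three numbers: the shift along the tool's x, y, z as a fraction of full scale, then the turn about the tool's z as a fraction of full scale, then the opening, from 0 (shut) to 1 (fully open). In form: [[[x, y, z], turn, hand], ...]. A call has 1 to 20 rows; each row shifts and turns the commanded pose from where the row before left it, along the tool's axes as they then stand; what a row does not reach is not made up. Full scale, the value 1, is 8 cm for a shift and 360 degrees for a turn. A row lasts 1/10 s, in which the tool goes at most 50 mm and 8.59 degrees, less where a joint would pass 70% of its speed; a pose out of reach is approached as far as the arm can. A call with a number of a shift or a turn outside -1 to 1 is refused whole. A call with a gripper value outside its range is refused whole. The fingers move at their own pace and stop on an object; "squeeze" is the grip in N (left out, the last holds). Time passes only in rows, so rows that do not move let the fingers close. It gives the time, the measured TCP pose, the force and the opening at its end, in the units of the state.
- sensors.state(): the state, without advancing time (a new reading comes with each control period).
- eyes.read_camera(name): name is "side" or "top"; returns (picture, depth): 400x640x3 uint8, red, green, blue; 400x640 float32, mm along the optical axis (not along the pixel's ray), 0 where there is no reading.
- eyes.get_calibration(name): a dict with "fx", "fy", "cx", "cy" (pixels), "R" (3x3) and "t" (3): a world point X has camera coordinates R X + t. Camera axes: x right, y down, z forward; pixel columns grow to the right and rows downward; lengths in mm; the calibration is good to about 2 mm. A picture is of the moment at which its call begins. get_calibration takes no time and is no camera call.
- finish_job(): hands the job in, once; it reports no verdict.
Trained networks look in the newest picture that a camera, given by its name, has taken for a name from the list of things; names that differ only in an ending like _2 or _b are one class to them, and where a whole thing is asked for, a point or a joint stands for the part that bears it (a point fixed in the world has none). Each returns a list of dicts, best first, with "p" (0 to 1); they miss things now and then, are a little off and sometimes report something else, mostly with a low value. They report only what shows in the picture. A call takes as long as a camera call. They do not tell look-alikes from the thing itself.
- eyes.spot_in(camera, target): "point" ([column, row] as shares, 0 to 1, of the picture: columns of its width, rows of its height, amid what is visible of it).
- eyes.silhouettes(camera, target): "pixels" (400x640 bool, what is visible of it) and "point" ([column, row] as shares, 0 to 1, of the picture: columns of its width, rows of its height, amid what is visible of it).
The state is a dict: "time_s": time; "joint_pos": joint angles; "joint_velocities": joint speeds; "effort": joint torques, N m; "eef_pos": TCP position; "eef_rot": TCP orientation; "wrist_force": force on the tool from outside, world axes, zero at the start; "moment": the same for the moment, N m; "grip_width": finger opening in mm.
Only numpy, scipy, OpenCV 4.12 (cv2) and the standard library are available. Lean on these libraries where they do the work, as an engineer would, in place of code of your own. Each camera call takes 0.05 s, during which the arm holds its last target. There are 200 camera calls.

## Working session

There is one attempt and no reset: what is moved stays moved. The work goes in short steps, Python scripts to look and compute and a tool call to move; the robot and the scene stay as the last step left them, time stands still between calls to the robot, and variables do not carry over. Pictures are saved under pics/ and viewed, on a budget of 10 in all, crops included, one or two more only if the job needs it, and the job is handed in when it is done.

Besides the shell and the picture viewer there is one more tool, called as name([rows], argument=value, ...), one row to a line, values as JSON. send_rows: Moves the arm, as the interface text tells. Shift numbers are shares of 8 cm and turn numbers shares of 360 degrees, none past 1 either way. Its arguments: {"type":"object","properties":{"plan":{"type":"array"},"squeeze":{"type":"number"}},"required":["plan"]}

```bash
mkdir -p pics; ls
python3 - <<'E'
from bench import sensors, eyes
import cv2,numpy as np
s=sensors.state();print({k:np.round(v,3).tolist() for k,v in s.items()})
for n in("top","side"):
    p,d=eyes.read_camera(n);np.savez('/tmp/%s.npz'%n,p=p,d=d)
    cv2.imwrite(f'pics/{n}0.png',p[:,:,::-1])
    c=eyes.get_calibration(n);print(n,{k:np.round(v,3).tolist() for k,v in c.items()})
    for t in("gauge","housing","cradle_seat","mouth_right","mouth_left","go_tip","nogo_face"):
        try:
            print(t,[(round(r['p'],2),np.round(np.array(r['point'])*[640,400],1).tolist()) for r in eyes.spot_in(n,t)][:4])
        except Exception as e: print(t,e)
E
```

```text
pics
{'time_s': 0.0, 'joint_pos': [0.99, 0.277, 1.506, 0.0, 1.361, -0.121], 'joint_velocities': [-0.0, 0.001, 0.002, -0.0, -0.001, -0.002], 'effort': [-0.0, -40.46, -23.723, 0.07, 0.035, -0.0], 'eef_pos': [254.857, 514.8, 204.613], 'eef_rot': [-0.0, 0.228, 0.974, -0.001], 'wrist_force': [0.094, -0.032, -0.434], 'moment': [0.035, 0.001, -0.008], 'grip_width': 93.933}
top {'fx': 422.354, 'fy': 422.354, 'cx': 322.797, 'cy': 205.427, 'R': [[-0.021, -1.0, 0.016], [-0.983, 0.017, -0.182], [0.182, -0.02, -0.983]], 't': [17.405, 570.8, 994.931]}
gauge [(0.96, [422.4, 244.3]), (0.8, [427.1, 144.6])]
housing [(0.96, [291.5, 243.0])]
cradle_seat [(0.78, [413.5, 250.4])]
mouth_right [(0.71, [289.2, 246.8])]
mouth_left [(0.81, [288.6, 244.5])]
go_tip [(0.7, [422.4, 248.1]), (0.59, [426.2, 143.8])]
nogo_face [(0.97, [421.7, 248.4]), (0.75, [427.7, 146.6])]
side {'fx': 387.395, 'fy': 387.395, 'cx': 318.198, 'cy': 197.741, 'R': [[-0.994, -0.113, 0.013], [-0.063, 0.451, -0.89], [0.094, -0.886, -0.455]], 't': [562.316, 101.493, 937.554]}
gauge []
housing [(0.95, [352.9, 232.3])]
cradle_seat [(0.69, [351.4, 232.8]), (0.68, [360.2, 182.5])]
mouth_right [(0.85, [349.0, 234.0]), (0.64, [294.3, 305.7]), (0.26, [361.7, 170.3])]
mouth_left [(0.57, [353.8, 234.4])]
go_tip [(0.86, [357.6, 170.3]), (0.69, [351.2, 234.8])]
nogo_face [(0.58, [360.8, 172.8])]
```

View pics/top0.png

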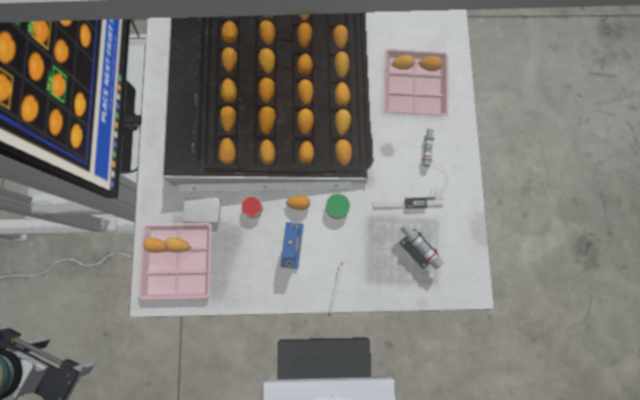

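View pics/side0.png

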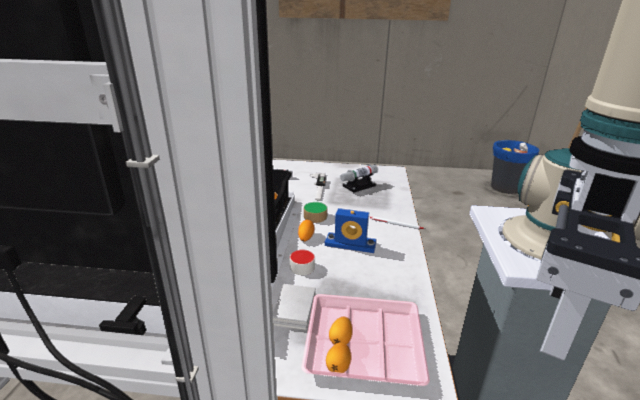

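The top view shows two gauges: A at (422,245) in a black cradle and B at (428,148), which is thinner, shorter and lies on the table. A is the larger one and the one in the cradle. The housing is at (291,245). I'll measure these and confirm with a crop.

```bash
cat > h.py <<'E'
import numpy as np,cv2
from bench import sensors,eyes
def world(n,uv,depth):
    c=eyes.get_calibration(n);uv=np.atleast_2d(uv).astype(float);depth=np.ravel(depth)
    X=np.c_[(uv[:,0]-c['cx'])/c['fx'],(uv[:,1]-c['cy'])/c['fy'],np.ones(len(uv))]*depth[:,None]
    return (X-np.array(c['t']))@np.array(c['R'])
def cloud(n,box,d):
    u0,v0,u1,v1=box
    v,u=np.mgrid[v0:v1,u0:u1];u=u.ravel();v=v.ravel();z=d[v,u];k=z>0
    return world(n,np.c_[u,v][k],z[k]),np.c_[u,v][k]
def rect(P):
    r=cv2.minAreaRect(P[:,:2].astype(np.float32));return np.round(r[0],1),np.round(r[1],1),round(r[2],1)
E
python3 - <<'E'
from h import *
T=np.load('/tmp/top.npz');p,d=T['p'],T['d']
P,uv=cloud('top',(395,220,450,275),d)
k=P[:,2]>15; 
for lo,hi in((12,30),(45,75),(56,75)):
    q=P[(P[:,2]>lo)&(P[:,2]<hi)];print('gauge',lo,len(q),rect(q),q[:,2].max())
q=P[(P[:,2]>48)];m=q[:,:2].mean(0);w,v=np.linalg.eigh(np.cov(q[:,:2].T));print(m,np.degrees(np.arctan2(v[1,1],v[0,1])))
P,uv=cloud('top',(270,212,310,275),d)
for lo,hi in((6,25),(75,95)):
    q=P[(P[:,2]>lo)&(P[:,2]<hi)];print('hous',lo,len(q),rect(q),q[:,2].max())
P,uv=cloud('top',(412,125,440,170),d);q=P[P[:,2]>8];print('small',rect(q),q[:,2].max())
S=np.load('/tmp/side.npz');
P,uv=cloud('side',(320,200,385,260),S['d'])
for lo,hi in((4,18),(75,95)):
    q=P[(P[:,2]>lo)&(P[:,2]<hi)];print('hous side',rect(q))
P,uv=cloud('side',(330,155,390,195),S['d']);q=P[P[:,2]>48];print('g side',rect(q),q[:,2].max())
a=cv2.resize(p[215:280,385:460],None,fx=5,fy=5,interpolation=2);b=cv2.resize(p[215:280,255:330],None,fx=5,fy=5,interpolation=2)
cv2.imwrite('pics/crop1.png',np.hstack([a,b])[:,:,::-1])
E
```

```text
gauge 12 30 (array([ 464.3, -234. ]), array([80.1, 52.3]), 38.3) 25.34049914374187
gauge 45 556 (array([ 466.6, -232.2]), array([130.2,  34.7]), 39.8) 65.18572203265902
gauge 56 195 (array([ 467.7, -233.3]), array([129.6,  24.9]), 40.3) 65.18572203265902
[ 464.45578404 -234.00713762] -139.86691121163267
hous 6 368 (array([491.9,  87.6]), array([ 53.1, 142.5]), 87.7) 22.17599334130796
hous 75 391 (array([478.7,  87.6]), array([30.1, 71.6]), 82.4) 93.04295854642295
small (array([ 729.6, -274.7]), array([ 26. , 101.8]), 79.8) 30.611814910560412
hous side (array([479. ,  -5.4]), array([165. , 258.5]), 7.5)
hous side (array([480.6,  85.9]), array([34.7, 72. ]), 81.5)
g side (array([ 468.3, -232.9]), array([133. ,  32.9]), 37.3) 65.037673850962
```

View pics/crop1.png

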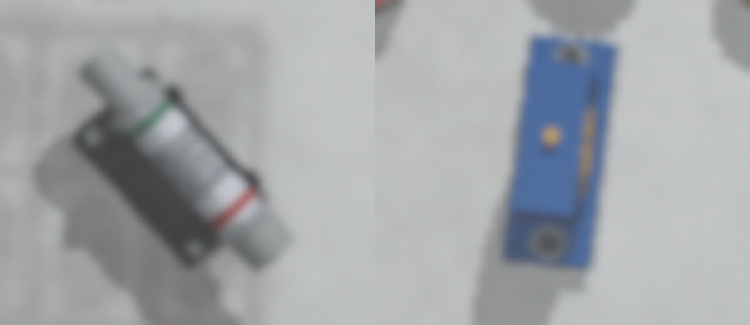

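The crop shows gauge A in the black cradle, with the green band and go end at upper left and the red band at lower right. It measures 130 mm long with its top at z≈65, so it's the larger one. Its middle is about (467,-233) and its axis (towards go) is at about 40° yaw. The housing centre is about (479.5,87) and the bore yaw about 82.4°. I'll move above the gauge, then turn.

send_rows([
  [[-0.384,-0.424,0],0,1],
  [[-0.384,-0.424,0],0,1],
  [[-0.384,-0.424,0],0,1],
  [[-0.384,-0.424,0],0,1],
  [[-0.384,-0.424,0],0,1],
  [[-0.384,-0.424,0],0,1],
  [[-0.384,-0.424,0],0,1],
  [[-0.384,-0.424,0],0,1],
  [[-0.384,-0.424,0],0,1],
  [[-0.384,-0.424,0],0,1],
  [[-0.384,-0.424,0],0,1],
  [[-0.384,-0.424,0],0,1],
  [[-0.384,-0.424,0],0,1],
  [[-0.384,-0.424,0],0,1],
  [[-0.384,-0.424,0],0,1],
  [[-0.384,-0.424,0],0,1],
  [[-0.384,-0.424,0],0,1],
], squeeze=30)

```text
time_s: 2.5
eef_pos: [467.5, -235.2, 205.6]
eef_rot: [0.0, 0.228, 0.974, 0.0]
wrist_force: [1.4, 0.4, -0.3]
grip_width: 93.8
```

send_rows([
  [[0,0,0],0.0226,1],
  [[0,0,0],0.0226,1],
  [[0,0,0],0.0226,1],
  [[0,0,0],0.0226,1],
  [[0,0,0],0.0226,1],
  [[0,0,0],0.0226,1],
  [[0,0,0],0.0226,1],
  [[0,0,0],0.0226,1],
  [[0,0,0],0.0226,1],
  [[0,0,0],0.0226,1],
  [[0,0,0],0.0226,1],
  [[0,0,0],0.0226,1],
  [[0,0,0],0.0226,1],
  [[0,0,0],0.0226,1],
  [[0,0,0],0,1],
])

```text
time_s: 4.0
eef_pos: [467.4, -233.2, 205.5]
eef_rot: [0.0, 0.94, 0.34, 0.0]
wrist_force: [-0.0, 0.1, -0.9]
grip_width: 93.9
```

```bash
cat >> h.py <<'E'
def st():
    s=sensors.state();w,x,y,z=s['eef_rot']
    yy=np.degrees(np.arctan2(1-2*(x*x+z*z),2*(x*y-w*z)))
    print('t',round(s['time_s'],2),'pos',np.round(s['eef_pos'],1),'yaw_y',round(yy,1),'F',np.round(s['wrist_force'],1),'M',np.round(s['moment'],2),'w',round(s['grip_width'],1),'q',np.round(s['joint_pos'],2))
    return s,yy
def need(target):
    s,yy=st();D=np.array(target)-s['eef_pos'];a=np.radians(yy)
    y=np.array([np.cos(a),np.sin(a)]);x=np.array([-y[1],y[0]])
    t=np.array([D[:2]@x,D[:2]@y,-D[2]]);print('tool mm',np.round(t,1),'shares',np.round(t/80,4))
E
python3 - <<'E'
from h import *
need([467,-233,26])
p,d=eyes.read_camera('top');print([(round(r['p'],2),np.round(np.array(r['point'])*[640,400],1).tolist()) for r in eyes.spot_in('top','gauge')])
# side view for gauge
p,d=eyes.read_camera('side')
P,uv=cloud('side',(330,155,390,195),d);q=P[(P[:,2]>48)&(P[:,2]<70)];print(len(q),rect(q))
E
```

```text
t 4.0 pos [ 467.4 -233.2  205.5] yaw_y -50.2 F [-0.   0.1 -0.9] M [-0.    0.09  0.02] w 93.9 q [-0.6   0.2   1.61  0.    1.33  0.28]
tool mm [-1.000e-01 -4.000e-01  1.795e+02] shares [-1.7000e-03 -4.8000e-03  2.2441e+00]
[(0.79, [425.0, 142.9]), (0.78, [409.0, 235.4])]
243 (array([ 468.9, -234.4]), array([131.6,  34.4]), 38.8)
```

send_rows([
  [[0,0,0.5],0,1],
  [[0,0,0.5],0,1],
  [[0,0,0.4],0,1],
  [[0,0,0.25],0,1],
  [[0,0,0.25],0,1],
  [[0,0,0.2],0,1],
  [[0,0,0.14],0,1],
  [[0,0,0],0,1],
])

```text
time_s: 4.95
eef_pos: [466.4, -232.6, 24.9]
eef_rot: [-0.001, 0.94, 0.34, -0.001]
wrist_force: [0.6, 0.4, 0.9]
grip_width: 93.9
```

send_rows([
  [[0,0,0],0,0.4],
  [[0,0,0],0,0.33],
  [[0,0,0],0,0.3],
  [[0,0,0],0,0.2],
  [[0,0,0],0,0.1],
  [[0,0,0],0,0.1],
  [[0,0,0],0,0.1],
  [[0,0,0],0,0.1],
  [[0,0,0],0,0.1],
  [[0,0,0],0,0.1],
], squeeze=40)

```text
time_s: 5.95
eef_pos: [468.5, -234.4, 26.6]
eef_rot: [0.001, 0.94, 0.34, 0.001]
wrist_force: [1.7, -2.6, -1.8]
grip_width: 25.2
```

```bash
python3 -c "
from h import *
st()"
```

```text
t 5.95 pos [ 468.5 -234.4   26.6] yaw_y -50.2 F [ 1.7 -2.6 -1.8] M [-0.55 -0.18  0.1 ] w 25.2 q [-0.6   0.36  1.87 -0.    0.9   0.28]
```

send_rows([
  [[0,0,-0.1],0,0.1],
  [[0,0,-0.2],0,0.1],
  [[0,0,-0.4],0,0.1],
  [[0,0,-0.5],0,0.1],
  [[0,0,-0.3],0,0.1],
  [[0,0,0],-0.0148,0.1],
  [[0,0,0],-0.0148,0.1],
  [[0,0,0],-0.0148,0.1],
  [[0,0,0],-0.0148,0.1],
  [[0,0,0],-0.0148,0.1],
  [[0,0,0],-0.0148,0.1],
  [[0,0,0],-0.0148,0.1],
  [[0,0,0],-0.0148,0.1],
  [[0,0,0],0,0.1],
  [[0,0,0],0,0.1],
])

```text
time_s: 7.45
eef_pos: [466.6, -232.5, 146.0]
eef_rot: [-0.001, 0.753, 0.658, -0.0]
wrist_force: [-0.5, 0.3, -3.4]
grip_width: 25.0
```

send_rows([
  [[0.3,-0.047,0],0,0.1],
  [[0.5,-0.08,0],0,0.1],
  [[0.5,-0.08,0],0,0.1],
  [[0.5,-0.08,0],0,0.1],
  [[0.5,-0.08,0],0,0.1],
  [[0.23,-0.028,0],0,0.1],
  [[0,0,0],0,0.1],
  [[0,0,0],0,0.1],
  [[0,0,0],0,0.1],
])

```text
time_s: 8.35
eef_pos: [462.9, -29.3, 146.3]
eef_rot: [0.0, 0.753, 0.658, -0.0]
wrist_force: [0.5, 0.2, -3.4]
grip_width: 24.5
```

```bash
cat > m.py <<'E'
from h import *
s,yy=st()
g=np.array(s['eef_pos'])+[0,0,19]
C=np.array([479.5,87,0])
def hf(P,a=82.4):
    u=np.radians(a);Y=np.array([np.cos(u),np.sin(u)]);X=np.array([Y[1],-Y[0]])
    Q=P-C;return np.c_[Q[:,:2]@X,Q[:,:2]@Y,Q[:,2]]
for n in('top','side'):
    p,d=eyes.read_camera(n)
    cv2.imwrite(f'pics/m_{n}_{s["time_s"]:.1f}.png',p[:,:,::-1])
    np.savez('/tmp/m_%s.npz'%n,p=p,d=d)
    V,U=np.mgrid[0:400,0:640];k=d>0
    P=world(n,np.c_[U[k],V[k]],d[k]);h=hf(P)
    z0=g[2]
    gg=(abs(P-g)[:,:2].max(1)<85)&(abs(P[:,2]-z0)<20)
    q=P[gg];r=hf(q);gc=hf(g[None])[0]
    far=abs(r[:,1]-gc[1])>30
    print(n,'gauge pts',len(q),'axial extent',np.round(np.percentile(r[far][:,1],[0,1,99,100]),1),'grip at',np.round(gc,1))
    a=np.polyfit(r[far][:,1],r[far][:,0],1);print('yaw off deg',np.degrees(np.arctan(a[0])),'x at grip',np.polyval(a,gc[1]))
    for nm,lo,hi in(('go',44,66),('nogo',-58,-43)):
        e=r[(r[:,1]-gc[1]>lo)&(r[:,1]-gc[1]<hi)];
        if len(e): print(nm,len(e),'x mid',np.round((e[:,0].min()+e[:,0].max())/2,1),'xw',np.round(np.ptp(e[:,0]),1),'z',np.round([e[:,2].min(),e[:,2].max()],1))
    hh=(abs(h[:,0])<60)&(abs(h[:,1])<35)
    t=h[hh&(h[:,2]>80)&(h[:,2]<87.5)];print('block',rect(t),'zmed',np.median(t[:,2]))
E
python3 m.py
```

```text
t 8.35 pos [462.9 -29.3 146.3] yaw_y -7.7 F [ 0.5  0.2 -3.4] M [-0.05  0.04 -0.01] w 24.5 q [-0.21  0.15  1.83 -0.    1.16 -0.08]
top gauge pts 27 axial extent [-180.6 -180.4  -77.6  -76.7] grip at [  -1.  -117.5  165.3]
yaw off deg 2.232230898755364 x at grip -10.87537072010211
nogo 8 x mid -12.6 xw 2.6 z [167.8 173.1]
block (array([-0.5,  0.4]), array([71.7, 29.9]), 0.2) zmed 83.20191024692937
side gauge pts 420 axial extent [-181.2 -179.3  -51.3  -50.6] grip at [  -1.  -117.5  165.3]
yaw off deg -2.6374817070033623 x at grip 0.8779868945075275
go 94 x mid -0.2 xw 22.6 z [158.  178.7]
nogo 11 x mid 5.0 xw 22.3 z [171.3 183.7]
block (array([ 1.3, -0.2]), array([33.7, 71.7]), 89.1) zmed 85.37877447790677
```

Run:
```python
from h import *
S=np.load('/tmp/side.npz');p,d=S['p'],S['d']
c=eyes.get_calibration('side');R=np.array(c['R']);t=np.array(c['t'])
u=np.radians(82.35);Y=np.array([np.cos(u),np.sin(u),0]);X=np.array([Y[1],-Y[0],0]);Z=np.array([0,0,1.])
C=np.array([479.7,87,0])
# rectify onto plane y=+17 (bushing face), 8 px/mm ; x right = -X (viewed from +y)
def warp(yoff,img,s=8):
    pts=[(-45,0),(45,0),(45,100),(-45,100)]
    src=[]
    for a,b in pts:
        q=R@(C+a*X+yoff*Y+b*Z)+t;src.append([c['fx']*q[0]/q[2]+c['cx'],c['fy']*q[1]/q[2]+c['cy']])
    dst=[[(45-a)*s,(100-b)*s] for a,b in pts]
    M=cv2.getPerspectiveTransform(np.float32(src),np.float32(dst))
    return cv2.warpPerspective(img,M,(90*s,100*s),flags=cv2.INTER_CUBIC)
w=warp(17,p,6)
for b in range(0,100,10): cv2.line(w,(0,(100-b)*6),(8,(100-b)*6),(255,0,0),1)
cv2.drawMarker(w,(45*6,50*6),(255,0,0),0,10)
cv2.imwrite('pics/rect.png',w[:,:,::-1])
P,uv=cloud('side',(320,200,385,260),d)
Q=P-C;h=np.c_[Q@X,Q@Y,P[:,2]]
f=h[(abs(h[:,1]-15)<6)&(h[:,2]>15)]
print('face pts y',np.percentile(f[:,1],[5,50,95]),'x range',f[:,0].min(),f[:,0].max(),'z max',f[:,2].max())
cam=-R.T@t
r=np.hypot(h[:,0],h[:,2]-50)
inn=(h[:,1]<10)&(r<25)
A=P[inn]-cam;k=((C+17*Y-cam)@Y)/(A@Y);B=cam+A*k[:,None]-C
print('bore px',inn.sum(),'centre on face',np.round((B@X).mean(),2),np.round((B@Z).mean(),2),np.round([np.ptp(B@X),np.ptp(B@Z)],1))
```

```text
face pts y [10.80456676 13.48982966 16.33405919] x range -53.14091317959484 48.803587283383635 z max 87.61056541488695
bore px 57 centre on face -1.92 53.08 [20.7 17.5]
```

View pics/rect.png

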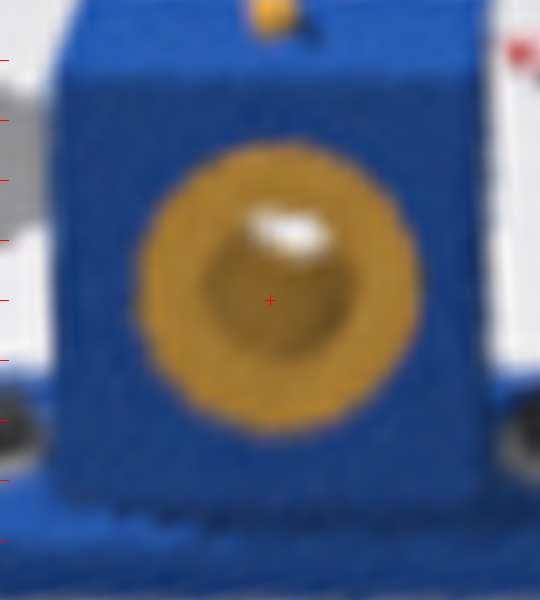

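The rectified side view shows the bushing's outer circle at centre (277,289) and the bore at about (279,285) px. The bore looks roughly central, so the direction of its offset has to be found by feel. I'll lower to mouth height and approach slowly.

send_rows([
  [[0,0.012,0.3],0,0.1],
  [[0,0,0.5],0,0.1],
  [[0,0,0.4],0,0.1],
  [[0,0,0.18],0,0.1],
  [[0,0,0.06],0,0.1],
  [[0.1,0,0],0,0.1],
  [[0.1,0,0],0,0.1],
  [[0.06,0,0],0,0.1],
  [[0,0,0],0,0.1],
  [[0,0,0],0,0.1],
  [[0,0,0],0,0.1],
])

```text
time_s: 9.55
eef_pos: [466.8, -7.9, 31.4]
eef_rot: [0.0, 0.752, 0.659, 0.0]
wrist_force: [-0.3, 0.7, -3.1]
grip_width: 25.2
```

```bash
python3 m.py
```

```text
t 9.55 pos [466.8  -7.9  31.4] yaw_y -7.6 F [-0.3  0.7 -3.1] M [-0.05  0.04 -0.02] w 25.2 q [-0.17  0.29  1.99 -0.    0.87 -0.03]
top gauge pts 5 axial extent [-139.9 -136.5  -46.7  -46.7] grip at [ -0.1 -95.7  50.4]
yaw off deg 2.880360226849294 x at grip -13.828774917156666
go 3 x mid -11.7 xw 0.6 z [48.2 54.5]
nogo 1 x mid -16.1 xw 0.0 z [53.9 53.9]
block (array([-0.6,  1.4]), array([71.8, 28. ]), 0.6) zmed 83.08514669935835
side gauge pts 287 axial extent [-161.7 -160.4  -10.6   -9.3] grip at [ -0.1 -95.7  50.4]
yaw off deg -3.253100810881378 x at grip 3.199952002174039
nogo 18 x mid 7.0 xw 22.8 z [52.1 68.6]
block (array([ 1.4, -0.2]), array([34., 72.]), 89.9) zmed 85.48625808283659
```

send_rows([
  [[0.05,0,0],0,0.1],
  [[0.0375,0,0],0,0.1],
  [[0.0125,0,0],0,0.1],
  [[0.0125,0,0],0,0.1],
  [[0,0,0],0,0.1],
])

```text
time_s: 10.15
eef_pos: [467.7, 1.2, 31.0]
eef_rot: [-0.0, 0.752, 0.659, 0.0]
wrist_force: [0.4, -0.4, -2.9]
grip_width: 25.3
```

```bash
python3 -c "
from h import *
st()"
```

```text
t 10.15 pos [467.7   1.2  31. ] yaw_y -7.6 F [ 0.4 -0.4 -2.9] M [-0.15  0.02 -0.  ] w 25.3 q [-0.15  0.29  1.98  0.    0.87 -0.01]
```

send_rows([
  [[0.0125,0,0],0,0.1],
  [[0.0125,0,0],0,0.1],
  [[0,0,0],0,0.1],
])

```text
time_s: 10.45
eef_pos: [468.0, 3.1, 31.1]
eef_rot: [-0.0, 0.753, 0.659, 0.0]
wrist_force: [0.4, 0.3, -2.8]
grip_width: 25.5
```

send_rows([
  [[0.0125,0,0],0,0.1],
  [[0.0125,0,0],0,0.1],
  [[0,0,0],0,0.1],
])

```text
time_s: 10.75
eef_pos: [468.3, 5.1, 31.1]
eef_rot: [-0.0, 0.753, 0.659, 0.0]
wrist_force: [0.8, -0.5, -2.8]
grip_width: 24.9
```

```bash
python3 -c "
from h import *
st()"
```

```text
t 10.75 pos [468.3   5.1  31.1] yaw_y -7.6 F [ 0.8 -0.5 -2.8] M [-0.08  0.08 -0.  ] w 24.9 q [-0.14  0.29  1.98  0.    0.87 -0.01]
```

send_rows([
  [[0.0125,0,0],0,0.1],
  [[0.0125,0,0],0,0.1],
  [[0,0,0],0,0.1],
])

```text
time_s: 11.05
eef_pos: [468.4, 5.7, 31.0]
eef_rot: [0.001, 0.752, 0.659, -0.001]
wrist_force: [-0.3, -6.1, -3.2]
grip_width: 25.1
```

send_rows([
  [[0.0125,0,0],0,0.1],
  [[0.0125,0,0],0,0.1],
  [[0,0,0],0,0.1],
])

```text
time_s: 11.35
eef_pos: [468.1, 9.1, 30.8]
eef_rot: [-0.001, 0.753, 0.658, -0.0]
wrist_force: [-1.0, -0.2, -3.9]
grip_width: 25.1
```

```bash
python3 -c "
from h import *
st()"
```

```text
t 11.35 pos [468.1   9.1  30.8] yaw_y -7.6 F [-1.  -0.2 -3.9] M [-0.15  0.24  0.04] w 25.1 q [-0.13  0.29  1.98  0.    0.87  0.  ]
```

send_rows([
  [[0.0125,0,0],0,0.1],
  [[0.0125,0,0],0,0.1],
  [[0,0,0],0,0.1],
])

```text
time_s: 11.65
eef_pos: [468.5, 11.3, 30.9]
eef_rot: [-0.0, 0.752, 0.659, -0.0]
wrist_force: [-1.6, -0.2, -2.9]
grip_width: 25.1
```

```bash
python3 -c "
from h import *
st()"
```

```text
t 11.65 pos [468.5  11.3  30.9] yaw_y -7.6 F [-1.6 -0.2 -2.9] M [-0.03  0.32  0.04] w 25.1 q [-0.12  0.29  1.98  0.    0.87  0.01]
```

send_rows([
  [[0.0125,-0.005,0],0,0.1],
  [[0.0125,0,0],0,0.1],
  [[0.0125,0,0],0,0.1],
  [[0,0,0],0,0.1],
])

```text
time_s: 12.05
eef_pos: [468.9, 14.2, 31.0]
eef_rot: [-0.0, 0.752, 0.659, -0.0]
wrist_force: [-2.0, 0.5, -3.7]
grip_width: 24.9
```

send_rows([
  [[0.0125,0,0],0,0.1],
  [[0.0125,0,0],0,0.1],
  [[0.0125,0,0],0,0.1],
  [[0,0,0],0,0.1],
])

```text
time_s: 12.45
eef_pos: [469.3, 17.1, 31.0]
eef_rot: [-0.0, 0.753, 0.659, -0.0]
wrist_force: [-2.1, -1.0, -3.9]
grip_width: 25.1
```

```bash
python3 -c "
from h import *
st()"
```

```text
t 12.45 pos [469.3  17.1  31. ] yaw_y -7.6 F [-2.1 -1.  -3.9] M [-0.14  0.41  0.14] w 25.1 q [-0.11  0.29  1.98  0.    0.87  0.02]
```

send_rows([
  [[0.0125,-0.006,0],0,0.1],
  [[0.0125,-0.006,0],0,0.1],
  [[0.0125,0,0],0,0.1],
  [[0.0125,0,0],0,0.1],
  [[0,0,0],0,0.1],
])

```text
time_s: 12.95
eef_pos: [469.5, 21.2, 31.2]
eef_rot: [0.0, 0.753, 0.658, 0.0]
wrist_force: [-0.2, 0.8, -3.7]
grip_width: 25.0
```

```bash
python3 -c "
from h import *
st()"
```

```text
t 12.95 pos [469.5  21.2  31.2] yaw_y -7.6 F [-0.2  0.8 -3.7] M [-0.08  0.16  0.05] w 25.0 q [-0.1   0.29  1.98  0.    0.87  0.03]
```

send_rows([
  [[0.015,0,0],0,0.1],
  [[0.015,0,0],0,0.1],
  [[0.015,0,0],0,0.1],
  [[0.015,0,0],0,0.1],
  [[0,0,0],0,0.1],
])

```text
time_s: 13.45
eef_pos: [469.9, 26.0, 31.1]
eef_rot: [0.0, 0.753, 0.659, 0.0]
wrist_force: [-1.1, -0.3, -2.9]
grip_width: 25.2
```

send_rows([
  [[0.015,0,0],0,0.1],
  [[0.015,0,0],0,0.1],
  [[0.015,0,0],0,0.1],
  [[0.015,0,0],0,0.1],
  [[0,0,0],0,0.1],
])

```text
time_s: 13.95
eef_pos: [470.4, 30.7, 31.1]
eef_rot: [-0.0, 0.753, 0.659, 0.0]
wrist_force: [0.4, -0.1, -3.8]
grip_width: 25.1
```

```bash
python3 -c "
from h import *
st()"
```

```text
t 13.95 pos [470.4  30.7  31.1] yaw_y -7.6 F [ 0.4 -0.1 -3.8] M [-0.05  0.06  0.01] w 25.1 q [-0.08  0.3   1.98  0.    0.87  0.05]
```

send_rows([
  [[0.0125,0,0],0,0.1],
  [[0.0125,0,0],0,0.1],
  [[0.0125,0,0],0,0.1],
  [[0,0,0],0,0.1],
])

```text
time_s: 14.35
eef_pos: [470.8, 33.7, 31.1]
eef_rot: [-0.0, 0.753, 0.659, 0.0]
wrist_force: [-0.3, -0.4, -3.0]
grip_width: 25.0
```

send_rows([
  [[0.0125,0,0],0,0.1],
  [[0.0125,0,0],0,0.1],
  [[0,0,0],0,0.1],
])

```text
time_s: 14.65
eef_pos: [470.9, 35.2, 31.1]
eef_rot: [0.0, 0.752, 0.659, -0.0]
wrist_force: [-0.9, -2.4, -2.1]
grip_width: 24.9
```

```bash
python3 -c "
from h import *
st()"
```

```text
t 14.65 pos [470.9  35.2  31.1] yaw_y -7.6 F [-0.9 -2.4 -2.1] M [-0.34  0.11  0.01] w 24.9 q [-0.07  0.3   1.97 -0.    0.87  0.06]
```

send_rows([
  [[0.0125,0,0],0,0.1],
  [[0,0,0],0,0.1],
  [[0,0,0],0,0.1],
  [[0,0,0],0,0.1],
  [[0,0,0],0,0.1],
])

```text
time_s: 15.15
eef_pos: [470.9, 35.3, 31.1]
eef_rot: [0.001, 0.752, 0.659, -0.001]
wrist_force: [-1.5, -5.3, -3.3]
grip_width: 24.9
```

```bash
python3 m.py
```

```text
t 15.15 pos [470.9  35.3  31.1] yaw_y -7.6 F [-1.5 -5.3 -3.3] M [-1.02  0.22 -0.04] w 24.9 q [-0.07  0.3   1.97 -0.    0.87  0.06]
top gauge pts 28 axial extent [-103.3 -102.6   11.6   13. ] grip at [ -1.7 -52.4  50.1]
yaw off deg -12.982910054311738 x at grip -24.387491034392248
go 7 x mid -36.5 xw 0.2 z [34.  62.5]
nogo 9 x mid -15.0 xw 7.6 z [50.5 61.3]
block (array([-28.4,   3. ]), array([16.8, 23.7]), 6.6) zmed 83.16577274971613
side gauge pts 618 axial extent [-121.  -114.2   17.4   18.3] grip at [ -1.7 -52.4  50.1]
yaw off deg -11.112676169017561 x at grip 12.690690497427621
go 225 x mid 1.4 xw 71.8 z [30.1 69.8]
nogo 17 x mid 42.7 xw 96.1 z [30.2 67.8]
block (array([ 1.1, -1.6]), array([34.9, 71.8]), 89.4) zmed 85.44048568624113
```

The go end is home: it stopped 30 mm past first contact and resisted a 5 N push. Next I'll draw it out, go over the housing, and come in at the left mouth with the no-go end.

send_rows([
  [[-0.0125,0,0],0,0.1],
  [[-0.03,0,0],0,0.1],
  [[-0.05,0,0],0,0.1],
  [[-0.06,0,0],0,0.1],
  [[-0.06,0,0],0,0.1],
  [[-0.06,0,0],0,0.1],
  [[-0.06,0,0],0,0.1],
  [[-0.06,0,0],0,0.1],
  [[-0.07,0,0],0,0.1],
  [[-0.1,0,0],0,0.1],
  [[0,0,0],0,0.1],
])

```text
time_s: 16.35
eef_pos: [465.1, -9.1, 31.1]
eef_rot: [0.0, 0.753, 0.658, -0.0]
wrist_force: [-0.0, -0.1, -3.5]
grip_width: 24.9
```

send_rows([
  [[0,0,-0.2],0,0.1],
  [[0,0,-0.4],0,0.1],
  [[0,0,-0.3],0,0.1],
  [[0,0,-0.1],0,0.1],
  [[0,0,0],0,0.1],
  [[0.2,0,0],0,0.1],
  [[0.4,0,0],0,0.1],
  [[0.5,0,0],0,0.1],
  [[0.5,0,0],0,0.1],
  [[0.5,0,0],0,0.1],
  [[0.3,0,0],0,0.1],
  [[0,0,0],0,0.1],
  [[0,0,0],0,0.1],
])

```text
time_s: 17.65
eef_pos: [489.3, 182.0, 109.4]
eef_rot: [-0.001, 0.752, 0.659, -0.002]
wrist_force: [-0.1, -0.3, -2.4]
grip_width: 25.0
```

```bash
python3 -c "
from h import *
need([488.6,168.1,31.1])"
```

```text
t 17.65 pos [489.3 182.  109.4] yaw_y -7.5 F [-0.1 -0.3 -2.4] M [-0.1   0.06 -0.05] w 25.0 q [ 0.22  0.27  1.76 -0.    1.11  0.36]
tool mm [-13.9   1.1  78.3] shares [-0.1736  0.0143  0.9784]
```

send_rows([
  [[0,0.014,0.2],0,0.1],
  [[0,0,0.35],0,0.1],
  [[0,0,0.3],0,0.1],
  [[0,0,0.13],0,0.1],
  [[0,0,0],0,0.1],
  [[-0.06,0,0],0,0.1],
  [[-0.05,0,0],0,0.1],
  [[0,0,0],0,0.1],
  [[0,0,0],0,0.1],
])

```text
time_s: 18.55
eef_pos: [491.2, 173.2, 33.5]
eef_rot: [0.0, 0.753, 0.658, 0.001]
wrist_force: [-0.1, -0.0, -3.2]
grip_width: 24.9
```

```bash
python3 -c "
from h import *
need([488.6,168.1,31.1])"
```

```text
t 18.55 pos [491.2 173.2  33.5] yaw_y -7.6 F [-0.1 -0.  -3.2] M [-0.07  0.06 -0.01] w 24.9 q [0.21 0.35 1.87 0.   0.92 0.34]
tool mm [-5.4 -1.9  2.4] shares [-0.068  -0.0233  0.0304]
```

send_rows([
  [[0,-0.023,0.03],0,0.1],
  [[-0.02,0,0],0,0.1],
  [[-0.02,0,0],0,0.1],
  [[-0.0125,0,0],0,0.1],
  [[0,0,0],0,0.1],
  [[0,0,0],0,0.1],
])

```text
time_s: 19.15
eef_pos: [488.3, 169.4, 30.3]
eef_rot: [-0.0, 0.753, 0.658, 0.0]
wrist_force: [-0.3, -0.0, -2.7]
grip_width: 25.0
```

```bash
python3 -c "
from h import *
need([488.6,168.1,31.1])"
```

```text
t 19.15 pos [488.3 169.4  30.3] yaw_y -7.6 F [-0.3 -0.  -2.7] M [-0.07  0.06  0.01] w 25.0 q [0.2  0.35 1.88 0.   0.91 0.33]
tool mm [-1.2  0.5 -0.8] shares [-0.0152  0.0063 -0.0102]
```

send_rows([
  [[-0.0075,0.006,-0.009],0,0.1],
  [[-0.0075,0,0],0,0.1],
  [[-0.0075,0,0],0,0.1],
  [[0,0,0],0,0.1],
])

```text
time_s: 19.55
eef_pos: [488.7, 168.1, 31.1]
eef_rot: [-0.0, 0.753, 0.658, 0.001]
wrist_force: [-0.3, 2.5, -3.2]
grip_width: 24.7
```

send_rows([
  [[-0.0075,0,0],0,0.1],
  [[0,0,0],0,0.1],
  [[0,0,0],0,0.1],
])

```text
time_s: 19.85
eef_pos: [488.8, 168.0, 31.1]
eef_rot: [-0.0, 0.753, 0.658, 0.001]
wrist_force: [0.5, 4.9, -2.4]
grip_width: 25.2
```

```bash
python3 -c "
from h import *
need([488.6,168.1,31.1])"
```

```text
t 19.85 pos [488.8 168.   31.1] yaw_y -7.7 F [ 0.5  4.9 -2.4] M [ 0.88 -0.03 -0.01] w 25.2 q [0.2  0.35 1.88 0.   0.91 0.33]
tool mm [ 0.1 -0.2  0. ] shares [ 0.0013 -0.0024  0.0004]
```

send_rows([
  [[-0.0075,0,0],0,0.1],
  [[0,0,0],0,0.1],
  [[0,0,0],0,0.1],
])

```text
time_s: 20.15
eef_pos: [488.8, 168.0, 31.2]
eef_rot: [-0.001, 0.753, 0.658, 0.001]
wrist_force: [0.2, 7.8, -3.4]
grip_width: 25.2
```

send_rows([
  [[-0.006,0,0],0,0.1],
  [[0,0,0],0,0.1],
  [[0,0,0],0,0.1],
])

```text
time_s: 20.45
eef_pos: [488.8, 168.0, 31.2]
eef_rot: [-0.001, 0.753, 0.658, 0.002]
wrist_force: [0.7, 8.1, -2.8]
grip_width: 25.0
```

```bash
python3 m.py | head -1
python3 - <<'E'
import cv2,glob
f=sorted(glob.glob('pics/m_side*'),key=lambda s:float(s.split('_')[-1][:-4]))[-1]
cv2.imwrite('pics/ng.png',cv2.resize(cv2.imread(f)[150:290,270:430],None,fx=4,fy=4,interpolation=2))
E
```

```text
t 20.45 pos [488.8 168.   31.2] yaw_y -7.7 F [ 0.7  8.1 -2.8] M [ 1.41 -0.05  0.05] w 25.0 q [0.19 0.35 1.88 0.   0.91 0.33]
```

View pics/ng.png

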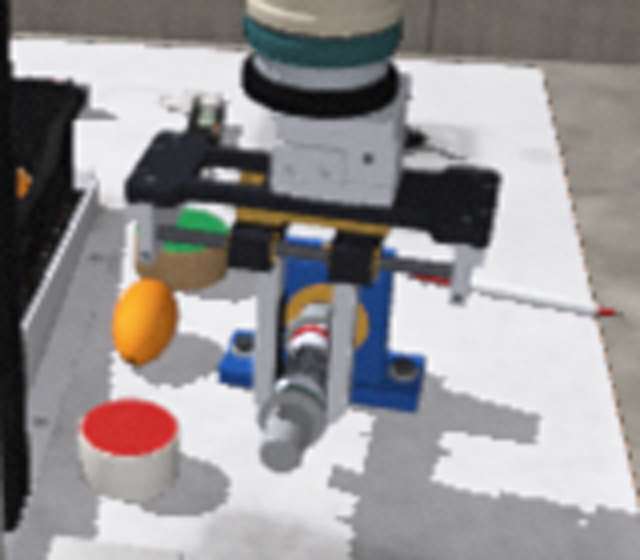

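The picture shows the red-banded end against the brass bushing at about (320,310) px, in line with it. The push is about 8 N, so I'll nudge it slightly and hold.

send_rows([
  [[-0.004,0,0],0,0.1],
  [[0,0,0],0,0.1],
  [[0,0,0],0,0.1],
  [[0,0,0],0,0.1],
  [[0,0,0],0,0.1],
  [[0,0,0],0,0.1],
  [[0,0,0],0,0.1],
])

```text
time_s: 21.25
eef_pos: [488.8, 167.9, 31.3]
eef_rot: [-0.001, 0.753, 0.658, 0.002]
wrist_force: [0.5, 8.8, -3.9]
grip_width: 25.2
```

send_rows([
  [[0,0,0],0,0.1],
  [[0,0,0],0,0.1],
  [[0,0,0],0,0.1],
  [[0,0,0],0,0.1],
  [[0,0,0],0,0.1],
  [[0,0,0],0,0.1],
  [[0,0,0],0,0.1],
])

```text
time_s: 21.95
eef_pos: [488.9, 167.9, 31.3]
eef_rot: [-0.001, 0.753, 0.658, 0.002]
wrist_force: [0.9, 8.8, -3.7]
grip_width: 24.9
```

send_rows([
  [[0.03,0,0],0,0.1],
  [[0.08,0,0],0,0.1],
  [[0.15,0,0],0,0.1],
  [[0.06,0,0],0,0.1],
  [[0,0,-0.3],0,0.1],
  [[0,0,-0.5],0,0.1],
  [[0,0,-0.5],0,0.1],
  [[0,0,-0.15],0,0.1],
  [[0,0,0],0,0.1],
])

```text
time_s: 22.85
eef_pos: [492.7, 191.4, 148.5]
eef_rot: [0.001, 0.752, 0.659, 0.002]
wrist_force: [0.7, 0.1, -3.2]
grip_width: 24.9
```

send_rows([
  [[-0.3,0.03,0],0,0.1],
  [[-0.5,0.038,0],0,0.1],
  [[-0.5,0.038,0],0,0.1],
  [[-0.5,0.038,0],0,0.1],
  [[-0.5,0.038,0],0,0.1],
  [[-0.5,0.038,0],0,0.1],
  [[-0.5,0.038,0],0,0.1],
  [[-0.5,0.038,0],0,0.1],
  [[-0.5,0.038,0],0,0.1],
  [[-0.5,0.038,0],0,0.1],
  [[-0.4,0.04,0],0,0.1],
  [[-0.13,0,0],0,0.1],
  [[0,0,0],0,0.1],
])

```text
time_s: 24.15
eef_pos: [466.3, -236.4, 144.6]
eef_rot: [-0.002, 0.753, 0.658, -0.0]
wrist_force: [0.1, 1.5, -3.3]
grip_width: 25.4
```

send_rows([
  [[0,0,0],0.0148,0.1],
  [[0,0,0],0.0148,0.1],
  [[0,0,0],0.0148,0.1],
  [[0,0,0],0.0148,0.1],
  [[0,0,0],0.0148,0.1],
  [[0,0,0],0.0148,0.1],
  [[0,0,0],0.0148,0.1],
  [[0,0,0],0.0148,0.1],
  [[0,0,0],0,0.1],
  [[0,0,0],0,0.1],
  [[0,0,0],0,0.1],
])

```text
time_s: 25.25
eef_pos: [467.5, -235.1, 146.6]
eef_rot: [-0.001, 0.94, 0.341, -0.0]
wrist_force: [-0.7, -0.6, -3.2]
grip_width: 25.2
```

```bash
python3 -c "
from h import *
need([468.5,-234.4,26.6])"
```

```text
t 25.25 pos [ 467.5 -235.1  146.6] yaw_y -50.1 F [-0.7 -0.6 -3.2] M [-0.08  0.1  -0.03] w 25.2 q [-0.6   0.24  1.71  0.    1.19  0.28]
tool mm [1.2e+00 1.0e-01 1.2e+02] shares [0.0156 0.0017 1.4998]
```

send_rows([
  [[0.0156,0.002,0.2],0,0.1],
  [[0,0,0.4],0,0.1],
  [[0,0,0.4],0,0.1],
  [[0,0,0.25],0,0.1],
  [[0,0,0],0,0.1],
  [[0,0,0],0,0.1],
  [[0,0,0],0,0.1],
])

```text
time_s: 25.95
eef_pos: [469.9, -236.1, 48.3]
eef_rot: [0.001, 0.94, 0.34, 0.001]
wrist_force: [0.1, 0.4, -1.8]
grip_width: 25.1
```

```bash
python3 -c "
from h import *
need([468.5,-234.4,26.6])"
```

```text
t 25.95 pos [ 469.9 -236.1   48.3] yaw_y -50.2 F [ 0.1  0.4 -1.8] M [-0.1   0.14  0.01] w 25.1 q [-0.6   0.34  1.84  0.    0.95  0.28]
tool mm [ 0.  -2.2 21.7] shares [ 2.000e-04 -2.710e-02  2.713e-01]
```

send_rows([
  [[0,-0.027,0.06],0,0.1],
  [[0,0,0.06],0,0.1],
  [[0,0,0.04],0,0.1],
  [[0,0,0],0,0.1],
  [[0,0,0],0,0.1],
  [[0,0,0],0,0.1],
])

```text
time_s: 26.55
eef_pos: [467.5, -233.8, 34.3]
eef_rot: [0.0, 0.94, 0.34, 0.0]
wrist_force: [-0.3, -0.3, -2.8]
grip_width: 24.8
```

```bash
python3 -c "
from h import *
need([468.5,-234.4,26.6])"
```

```text
t 26.55 pos [ 467.5 -233.8   34.3] yaw_y -50.2 F [-0.3 -0.3 -2.8] M [-0.01  0.09 -0.06] w 24.8 q [-0.6   0.36  1.86  0.    0.92  0.28]
tool mm [0.4 1.1 7.7] shares [0.0054 0.0139 0.0957]
```

send_rows([
  [[0.004,0.013,0.03],0,0.1],
  [[0,0,0.025],0,0.1],
  [[0,0,0.02],0,0.1],
  [[0,0,0],0,0.1],
  [[0,0,0],0,0.1],
  [[0,0,0],0,0.1],
])

```text
time_s: 27.15
eef_pos: [468.3, -234.3, 28.2]
eef_rot: [-0.0, 0.94, 0.34, 0.0]
wrist_force: [-0.2, -1.3, -2.9]
grip_width: 25.0
```

```bash
python3 -c "
from h import *
need([468.5,-234.4,26.6])"
```

```text
t 27.15 pos [ 468.3 -234.3   28.2] yaw_y -50.2 F [-0.2 -1.3 -2.9] M [ 0.01  0.11 -0.  ] w 25.0 q [-0.6   0.36  1.87  0.    0.91  0.28]
tool mm [0.1 0.2 1.6] shares [0.0016 0.0025 0.0199]
```

send_rows([
  [[0,0,0.01],0,0.1],
  [[0,0,0.01],0,0.1],
  [[0,0,0],0,0.1],
  [[0,0,0],0,0.1],
])

```text
time_s: 27.55
eef_pos: [468.4, -234.5, 26.6]
eef_rot: [0.0, 0.94, 0.34, 0.0]
wrist_force: [0.5, -0.5, -1.9]
grip_width: 25.0
```

```bash
python3 -c "
from h import *
need([468.5,-234.4,26.6])"
```

```text
t 27.55 pos [ 468.4 -234.5   26.6] yaw_y -50.2 F [ 0.5 -0.5 -1.9] M [-0.1   0.07  0.04] w 25.0 q [-0.6   0.37  1.87  0.    0.9   0.28]
tool mm [ 0.1 -0.   0. ] shares [ 0.0013 -0.0003  0.0005]
```

Weight is partly transferred to the cradle. I'll open the gripper and lift straight up.

send_rows([
  [[0,0,0],0,0.35],
  [[0,0,0],0,0.5],
  [[0,0,0],0,0.7],
  [[0,0,0],0,0.9],
  [[0,0,0],0,1],
  [[0,0,0],0,1],
  [[0,0,0],0,1],
  [[0,0,0],0,1],
  [[0,0,0],0,1],
])

```text
time_s: 28.45
eef_pos: [468.2, -234.3, 26.6]
eef_rot: [-0.0, 0.94, 0.34, 0.0]
wrist_force: [0.7, 0.0, 0.2]
grip_width: 92.5
```

send_rows([
  [[0,0,-0.1],0,1],
  [[0,0,-0.25],0,1],
  [[0,0,-0.5],0,1],
  [[0,0,-0.5],0,1],
  [[0,0,-0.5],0,1],
  [[0.4,0,0],0,1],
  [[0.5,0,0],0,1],
  [[0.5,0,0],0,1],
  [[0.5,0,0],0,1],
  [[0.3,0,0],0,1],
  [[0,0,0],0,1],
  [[0,0,0],0,1],
  [[0,0,0],0,1],
])

```text
time_s: 29.75
eef_pos: [602.5, -122.4, 174.8]
eef_rot: [0.0, 0.941, 0.34, -0.0]
wrist_force: [0.5, -0.3, -0.0]
grip_width: 94.0
```

Run:
```python
from h import *
st()
p,d=eyes.read_camera('top');cv2.imwrite('pics/end.png',p[:,:,::-1])
P,uv=cloud('top',(390,215,455,280),d)
q=P[(P[:,2]>45)&(P[:,2]<75)];print(len(q),rect(q),q[:,2].max())
p2,d=eyes.read_camera('side')
P,uv=cloud('side',(330,155,390,195),d);q=P[(P[:,2]>48)&(P[:,2]<75)];print(len(q),rect(q),q[:,2].max())
```

```text
t 29.75 pos [ 602.5 -122.4  174.8] yaw_y -50.3 F [ 0.5 -0.3 -0. ] M [-0.    0.15 -0.03] w 94.0 q [-0.31  0.35  1.47 -0.    1.32  0.56]Traceback (most recent call last):
  File "<stdin>", line 5, in <module>
    return umr_maximum(a, axis, None, out, keepdims, initial, where)
ValueError: zero-size array to reduction operation maximum which has no identity
```

View pics/end.png

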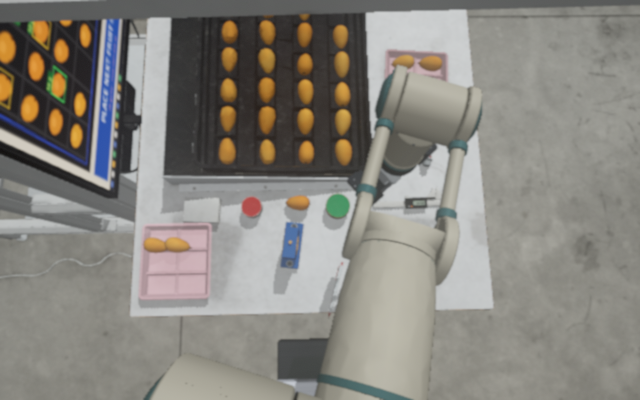

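The arm hides the cradle from the top camera, but the bystanders are in place. I'll swing it aside for the last look.

send_rows([
  [[0.05,-0.3,0],0,1],
  [[0.09,-0.55,0],0,1],
  [[0.09,-0.55,0],0,1],
  [[0.09,-0.55,0],0,1],
  [[0.09,-0.55,0],0,1],
  [[0.09,-0.55,0],0,1],
  [[0.05,-0.5,0],0,1],
  [[0,0,0],0,1],
  [[0,0,0],0,1],
  [[0,0,0],0,1],
])

```text
time_s: 30.8
eef_pos: [456.5, 123.5, 174.9]
eef_rot: [0.0, 0.941, 0.339, 0.0]
wrist_force: [0.5, -0.4, -0.3]
grip_width: 94.3
```

Run:
```python
from h import *
st()
for n,b,z in(('top',(390,215,455,280),45),('side',(330,155,390,195),48)):
    p,d=eyes.read_camera(n);P,uv=cloud(n,b,d);q=P[(P[:,2]>z)&(P[:,2]<75)];print(len(q))
    if n=='top': cv2.imwrite('pics/end2.png',cv2.resize(p[190:290,240:470],None,fx=3,fy=3)[:,:,::-1])
    if len(q): print(rect(q),q[:,2].max())
```

```text
t 30.8 pos [456.5 123.5 174.9] yaw_y -50.3 F [ 0.5 -0.4 -0.3] M [ 0.02  0.1  -0.01] w 94.3 q [ 0.12  0.14  1.76 -0.    1.24  1.  ]
564
(array([ 465.3, -230.6]), array([129.8,  37.9]), 39.4) 62.72729132150897
184
(array([ 467.4, -232.3]), array([132.8,  31.4]), 41.2) 64.78571353808388
```

View pics/end2.png

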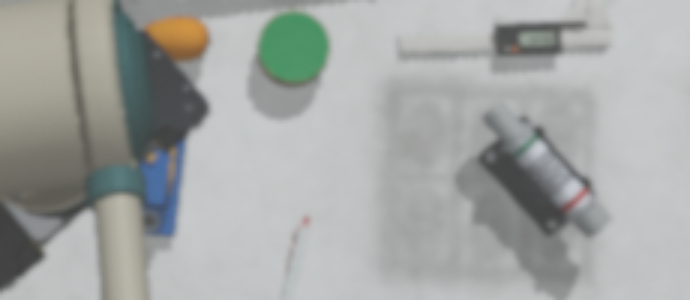

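The gauge lies level in its cradle at about (545,175) px in the crop, within about 2 mm of where it started, and the gripper is clear. I'm handing in.

```bash
python3 -c "
from bench import finish_job
print(finish_job())"
```

```text
the job is handed in; nothing more can be done
None
```

I checked the bushing with both ends of the larger gauge, laid the gauge back in its cradle and handed the job in at about 31 s. The system reports no verdict.

- **Go end:** it touched the right mouth at about 6 N, found the bore and slid in with about 2 N of side load. It stopped 30 mm past first contact, with the collar held against the face at about 5 N, and I drew it out freely.
- **No-go end:** I pressed it square on the left mouth for about 1.5 s. The wrist sensor read 8–9 N, slightly under the 10 N asked for. It met the face where the go-end stop predicted and did not enter.
- **Last look:** the gauge is level in the cradle, released, with its axis at about 40°. Both cameras place it about 2 mm from where it started, which is about their accuracy. The rolls, fruit, cards and caliper looked unmoved by eye, but I did not measure them.

**Disagreement:** in the side camera image the bore looked nearly central, with no 3 mm offset visible. I took its position from feel, at about −1.6 mm crosswise from my estimate of the nominal axis. I could not measure how far that is from the listed mouth points.

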